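# Unstack the washed filler-head parts into their nests

### The job

The washed steel parts of the filler head stand in one stack on the worktop. Take the stack apart from the top down and set each part gently, upright and flat on the floor of the grey nest of its own shape and size: nozzle in the small round nest, nut in the hexagonal one, block in the square one, flange in the large round one. Leave the label roll and the tally counter that stand beside the nests where they are.

Things in the scene. Friction and masses are not known exactly. Their poses are not given: they have to be found in the camera images.
- nozzle: filling nozzle, the top of the stack: a small upright steel round, 24 mm diameter for its lower 26 mm, then a cone to 14 mm at the top, 36 mm tall in all, about 80 g. Origin at the centre of its underside, z up along its axis. Do not grip it lower than about 8 mm above its underside, so that the fingers clear the nest's rim when it is set down. 
- nut: coupling nut, second from the top of the stack: a steel hexagon 36 mm across flats (42 mm over the corners), 22 mm tall, about 140 g; one pair of flats faces +x and -x of its frame, the others every 60 degrees. Origin at the centre of its underside, z up along its axis. Do not grip it lower than about 8 mm above its underside, so that the fingers clear the nest's rim when it is set down. 
- block: valve block, third from the top of the stack: a square steel block 46 x 46 mm, 22 mm tall, about 220 g, its sides square to its x and y axes. Origin at the centre of its underside, z up along its axis. Do not grip it lower than about 8 mm above its underside, so that the fingers clear the nest's rim when it is set down. 
- flange: flange, the bottom of the stack, standing on the worktop: a round steel disc 60 mm in diameter, 22 mm tall, about 300 g. Origin at the centre of its underside, z up along its axis. Do not grip it lower than about 8 mm above its underside, so that the fingers clear the nest's rim when it is set down. 
- nest_nozzle: the smallest round fixed grey plastic nest: a shallow pocket with an 8 mm thick floor (top of the floor 8 mm above the worktop) and a rim 4 mm wide whose top is 13 mm above the worktop (5 mm above the floor). Origin at the centre of the underside, on the worktop, z up. Pocket 40 mm in diameter, 48 mm outside; for the nozzle.
- nest_nut: the hexagonal fixed grey plastic nest: a shallow pocket with an 8 mm thick floor (top of the floor 8 mm above the worktop) and a rim 4 mm wide whose top is 13 mm above the worktop (5 mm above the floor). Origin at the centre of the underside, on the worktop, z up. Pocket 52 mm across flats, 60 mm outside; one pair of its flat sides faces +x and -x of its frame, the others every 60 degrees; for the hexagonal nut.
- nest_block: the square fixed grey plastic nest: a shallow pocket with an 8 mm thick floor (top of the floor 8 mm above the worktop) and a rim 4 mm wide whose top is 13 mm above the worktop (5 mm above the floor). Origin at the centre of the underside, on the worktop, z up. Pocket 62 x 62 mm, 70 x 70 mm outside, its sides square to its x and y axes; for the square block.
- nest_flange: the largest round fixed grey plastic nest: a shallow pocket with an 8 mm thick floor (top of the floor 8 mm above the worktop) and a rim 4 mm wide whose top is 13 mm above the worktop (5 mm above the floor). Origin at the centre of the underside, on the worktop, z up. Pocket 76 mm in diameter, 84 mm outside; for the flange.
- label_roll: bystander, loose: an upright white roll of labels, 66 mm in diameter, 39 mm tall, on the worktop beside the nests (a second one stands far off to the right and does not matter); origin at the centre of its underside. To be left where it is.
- counter: bystander, loose: a small pale tally counter, 44 x 51 x 30 mm, on the worktop beside the nests (a second one lies far off to the right and does not matter); origin at the centre of its underside. To be left where it is. Fixed glass jars 112 mm tall stand left of the work (from y = -0.13 leftward) and behind it (from x = 0.73): travel well above them and the 102 mm stack.
Mind the look-alikes: they are no part of the job. What is shaped like the nozzle but orange is not meant.

How it is judged:
On the way, in this order (a step that is already met when the one before it is completed fails the run):
1. the nozzle sits in its nest, let go (horizontal distance between nozzle and nest_nozzle below 0.012 m and z of nozzle in the frame of nest_nozzle between 0.005 and 0.011 m and angle between nozzle's own z axis and vertical below 0.08 rad and contact force between nozzle and the fingers below 0.1 N), for 0.2 s.
2. the hexagonal nut sits in its nest, let go (horizontal distance between nut and nest_nut below 0.012 m and z of nut in the frame of nest_nut between 0.005 and 0.011 m and angle between nut's own z axis and vertical below 0.08 rad and contact force between nut and the fingers below 0.1 N), for 0.2 s.
3. the square block sits in its nest, let go (horizontal distance between block and nest_block below 0.012 m and z of block in the frame of nest_block between 0.005 and 0.011 m and angle between block's own z axis and vertical below 0.08 rad and contact force between block and the fingers below 0.1 N), for 0.2 s.
4. the round flange sits in its nest, let go (horizontal distance between flange and nest_flange below 0.012 m and z of flange in the frame of nest_flange between 0.005 and 0.011 m and angle between flange's own z axis and vertical below 0.08 rad and contact force between flange and the fingers below 0.1 N), for 0.2 s.
At the end, for the whole second after the job is handed in: Each of the four parts stands upright (within 0.08 rad) and flat on the floor of its own nest (underside within 3 mm of the floor's height), within 12 mm of the nest's centre, released and at rest (all of step 1 and all of step 2 and all of step 3 and all of step 4 and linear speed of each of nozzle, nut, block, flange below 0.02 m/s and angular speed of each of nozzle, nut, block, flange below 0.2 rad/s); the robot touches nothing.
It fails at once if the label roll is moved more than 20 mm (distance of label_roll from where it was at the start of the episode above 0.02 m).
It fails at once if the tally counter is moved more than 20 mm (distance of counter from where it was at the start of the episode above 0.02 m).
It fails at once if a part is dropped or slammed into its nest (more than 45 N) (contact force between nozzle and nest_nozzle above 45 N or contact force between nut and nest_nut above 45 N or contact force between block and nest_block above 45 N or contact force between flange and nest_flange above 45 N).
It also fails if it takes over 112 s, if anything falls off the work surface, if the arm or the gripper's body presses on something with over 40 N, if the wrist force passes 120 N, or if a joint passes its speed limit or range.

### The arm

A 6-joint arm with a two-finger parallel gripper is mounted at the origin on a cart in front of the work surface, level with it; the furniture and walls round the work are solid. World frame = base frame: x ahead of the robot, y to its left, z up, the work surface at z = 0. Lengths are in m, angles in rad, forces in N, time in s.
With the tool pointing down it reaches from about 0.35 to 0.775 m from the base axis. Payload 5.5 kg.
Tool frame: the origin (TCP) lies at the very end of the fingers, on their centre line; the grasp point (between the pads) lies 19 mm behind it; z points along the fingers, y is the line along which they close (so a half turn about z gives the same grasp; the last joint's range is limited). The gripper opens to 85 mm and grips with 20 to 120 N. Pads are 22 mm wide; open, the fingers measure 114 mm over their backs; the gripper's body (76 mm by 85 mm) begins 54 mm behind the grasp point. The pads swing forward as they close: fully open they stand 13 mm farther back than shut.
Start: joints at [-1.376, 0.313, 0.046, 1.304, 0, 1.431], TCP at [0.189, -0.543, 0.231] pointing down, gripper open.
Joint ranges: [-2.76, 2.76], [-0.86, 1.69], [-1.03, 1.26], [-2.2, 2.34], [-1.47, 1.5], [-3.14, 3.14]. Speed limits (rad/s): [2.57, 2.57, 3.14, 3.14, 3.14, 3.14].

### API

Orientations are given as a unit quaternion [w, x, y, z].
In Python, from workcell import env, cams, ticket, spotter gives the robot as it stands.
- The arm moves only by the tool jog_arm, never from a script. Its argument "increments" is a list that holds one entry, the list of rows, each a list of 7 numbers: the shift along the tool's x, y, z in units of 0.25 m (1.0 is 0.25 m), then the turn, a rotation vector about the tool's x, y, z in units of 180 degrees (1.0 is 180 degrees), then the closure in counts, from 0 (fully open) to 255 (shut). A call has 1 to 20 rows; each row shifts and turns the commanded pose from where the row before left it, along the tool's axes as they then stand; what a row does not reach is not made up. A row lasts 1/10 s, in which the tool goes at most 50 mm and 8.59 degrees, less where a joint would pass 70% of its speed; a pose out of reach is approached as far as the arm can. A call with a number of a shift or a turn outside -1 to 1 is refused whole. A call with a gripper value outside its range is refused whole. The fingers move at their own pace and stop on an object; "force" is the grip in N (left out, the last holds). Time passes only in rows, so rows that do not move let the fingers close. It gives the time, the measured TCP pose, the force, the opening and the grip force at its end, in the units of the state.
- env.get_state(): the state, without advancing time (a new reading comes with each control period).
- cams.read_camera(name): name is "scene" or "side" or "wrist"; returns a dict with "pixels" (400x640x3 uint8, red, green, blue), "fx", "fy", "cx", "cy" (pixels), "k1" (the pictures are not rectified: a ray, as slopes to the right and down, at radius r is drawn at 1 + k1 r^2 times it, then the intrinsics apply), "xyz" and "attitude" of the camera in the world; the wrist camera has in their place "mount" (4x4, takes a point from camera to tool coordinates, whose origin is the TCP and whose axes are the flange's). Camera axes: x right, y down, z forward; pixel columns grow to the right and rows downward; lengths in m; the calibration is good to about 2 mm. A picture is of the moment at which its call begins: read the wrist's pose just before it. There is no depth.
- ticket.hand_in(): hands the job in; it is judged then, once.
Trained networks look in the newest picture that a camera, given by its name, has taken for a name from the list of things; names that differ only in an ending like _2 or _b are one class to them, and where a whole thing is asked for, a point or a joint stands for the part that bears it (a point fixed in the world has none). Each returns a list of dicts, best first, with "conf" (0 to 1); they miss things now and then, are a little off and sometimes report something else, mostly with a low value. They report only what shows in the picture. A call takes as long as a camera call. They do not tell look-alikes from the thing itself.
- spotter.find_in(target, camera): "uv" ([column, row] in pixels, amid what is visible of it).
- spotter.cut_out(target, camera): "region" (400x640 bool, what is visible of it) and "uv" ([column, row] in pixels, amid what is visible of it).
- spotter.landmark_of(target, camera): "uv" ([column, row] in pixels: a listed point, or the origin of a listed thing).
The state is a dict: "clock": time; "joint_pos": joint angles; "qvel": joint speeds; "tau": joint torques, N m; "tcp_pos": TCP position; "orientation": TCP orientation; "wrist_force": force on the tool from outside, world axes, zero at the start; "ft_torque": the same for the moment, N m; "finger_gap": finger opening in m; "grip_force": force on a finger pad.
Only numpy, scipy, OpenCV 4.12 (cv2) and the standard library are available. Lean on these libraries where they do the work, as an engineer would, in place of code of your own. Each camera call takes 0.05 s, during which the arm holds its last target. There are 200 camera calls.

## Working session

There is one attempt and no reset: what is moved stays moved. The work goes in short steps, Python scripts to look and compute and a tool call to move; the robot and the scene stay as the last step left them, time stands still between calls to the robot, and variables do not carry over. Pictures are saved under pics/ and viewed, at most 16 in all, crops included, and the job is handed in when it is done.

Besides the shell and the picture viewer there is one more tool, called as a command line: name --argument value ..., lists and objects as JSON in quotes. jog_arm: Moves the arm, as the interface text tells. Shifts and turns lie within -1 to 1; 1 stands for 0.25 m of shift or 180 degrees of turn. Its arguments: {"type":"object","properties":{"increments":{"type":"array"},"force":{"type":"number"}},"required":["increments"]}

```bash
ls; mkdir -p pics
cat > h.py <<'E'
import numpy as np, cv2
from scipy.spatial.transform import Rotation as R
from workcell import env, cams, ticket, spotter
def q2R(q): return R.from_quat([q[1],q[2],q[3],q[0]]).as_matrix()
def cam(name):
    s=env.get_state(); c=cams.read_camera(name)
    if name=='wrist':
        M=np.array(c['mount']); Rt=q2R(s['orientation'])
        c['R']=Rt@M[:3,:3]; c['t']=Rt@M[:3,3]+np.array(s['tcp_pos'])
    else:
        a=np.array(c['attitude'],float)
        c['R']=q2R(a) if a.size==4 else a.reshape(3,3)
        c['t']=np.array(c['xyz'])
    return c
def ray(c,uv):
    d=np.array([(uv[0]-c['cx'])/c['fx'],(uv[1]-c['cy'])/c['fy']]); u=d.copy()
    for _ in range(20): u=d/(1+c['k1']*(u@u))
    return c['R']@np.array([u[0],u[1],1.])
def atz(c,uv,z):
    r=ray(c,uv); return c['t']+r*(z-c['t'][2])/r[2]
def proj(c,P):
    p=c['R'].T@(np.array(P,float)-c['t']); u=p[:2]/p[2]; u=u*(1+c['k1']*(u@u))
    return np.array([u[0]*c['fx']+c['cx'],u[1]*c['fy']+c['cy']])
def save(c,f): cv2.imwrite('pics/'+f,cv2.cvtColor(c['pixels'],cv2.COLOR_RGB2BGR))
E
python3 - <<'E'
from h import *
np.set_printoptions(precision=3,suppress=True)
print(env.get_state())
for n in ['scene','side']:
    c=cam(n); save(c,n+'.png'); print(n,c['t'],c['R'],c['fx'],c['k1'],c.get('attitude'))
    for t,z in dict(nozzle=.066,nut=.044,block=.022,flange=0,nest_nozzle=0,nest_nut=0,nest_block=0,nest_flange=0,label_roll=0,counter=0).items():
        for d in spotter.landmark_of(t,n)[:3]: print(t,np.array(d['uv']),round(d['conf'],2),atz(c,d['uv'],z))
E
```

```text
pics
{'clock': 0.0, 'joint_pos': array([-1.376,  0.314,  0.045,  1.304, -0.   ,  1.431]), 'qvel': array([ 0.001,  0.001,  0.   ,  0.   , -0.002, -0.001]), 'tau': array([ -0.   , -48.062,  29.854,   0.019,  -0.   ,   0.   ]), 'tcp_pos': array([ 0.189, -0.543,  0.23 ]), 'orientation': array([-0.001,  0.986,  0.167, -0.   ]), 'wrist_force': array([0.093, 0.388, 0.18 ]), 'ft_torque': array([-0.032, -0.004, -0.013]), 'grip_force': 0.0, 'finger_gap': 0.08519649436497646}
scene [ 0.179 -0.838  0.696] [[ 0.786 -0.457  0.416]
 [-0.618 -0.566  0.545]
 [-0.013 -0.686 -0.728]] 468.68496037051284 -0.0009587729532050909 [-0.351  0.878 -0.306  0.115]
nozzle [269.1 235.2] 0.8 [ 0.416 -0.378  0.066]
nozzle [307.5 323.2] 0.72 [ 0.367 -0.552  0.066]
nut [270.1 241.1] 0.54 [ 0.418 -0.374  0.044]
block [273.  246.9] 0.6 [ 0.423 -0.372  0.022]
flange [270.7 254.4] 0.67 [ 0.418 -0.369  0.   ]
flange [280.4 193.8] 0.21 [ 0.52  -0.253 -0.   ]
nest_nozzle [227.9 224.1] 0.68 [ 0.393 -0.256  0.   ]
nest_nozzle [338.4 225. ] 0.33 [ 0.56  -0.393  0.   ]
nest_nut [281.8 192.6] 0.79 [ 0.524 -0.252  0.   ]
nest_bloc
[... 223 characters left out ...]
35] [[ 0.976 -0.101  0.193]
 [-0.218 -0.438  0.872]
 [-0.003 -0.893 -0.449]] 389.43603150417385 0.022794721170873826 [-0.522  0.846 -0.094  0.056]
nozzle [255.  262.4] 0.75 [ 0.392 -0.616  0.066]
nozzle [259.5 199.2] 0.66 [ 0.416 -0.39   0.066]
nut [261.1 203.3] 0.5 [ 0.42  -0.366  0.044]
block [262.  214.2] 0.77 [ 0.42  -0.376  0.022]
flange [264.9 222.1] 0.63 [ 0.425 -0.374  0.   ]
nest_nozzle [250.4 200.6] 0.49 [ 0.399 -0.258  0.   ]
nest_nut [293.3 195.3] 0.54 [ 0.507 -0.252  0.   ]
nest_block [326.3 219.8] 0.94 [ 0.561 -0.394  0.   ]
nest_flange [346.2 185.3] 0.6 [ 0.655 -0.223  0.   ]
label_roll [344.5 247.7] 0.81 [ 0.571 -0.512  0.   ]
counter [377.3 210.9] 0.79 [ 0.687 -0.38   0.   ]
```

View pics/scene.png

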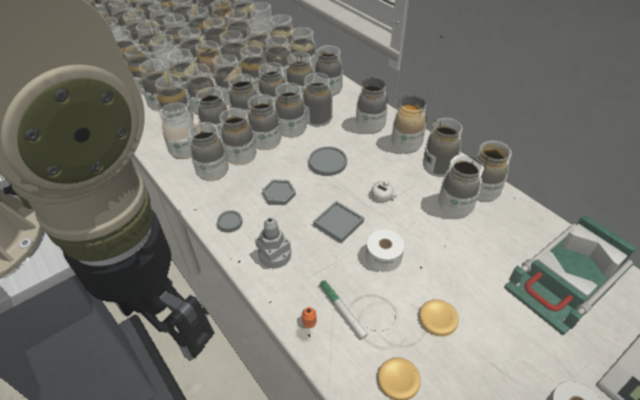

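View pics/side.png

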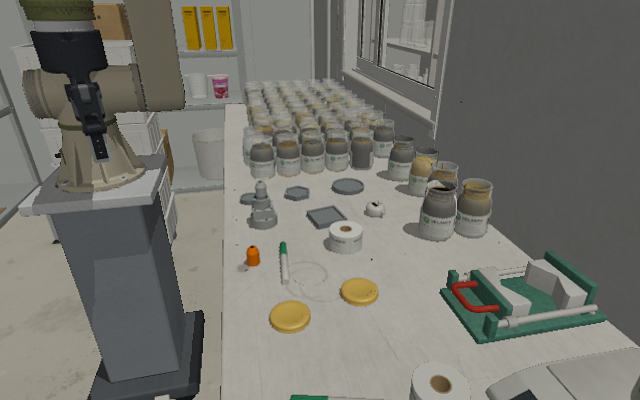

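The scene shows the stack at about (270,245) and the orange nozzle look-alike at (308,320). The nests are nozzle (229,221), nut (279,192), block (339,222) and flange (328,160). The candidates for "nozzle" are therefore (269,235), grey on the stack, which I choose, and (308,320), orange, which I reject. The side view agrees: stack (262,210), orange (253,256).

```bash
cat >> h.py <<'E'
np.set_printoptions(precision=4,suppress=True)
def delta(target,yaw=None):
    """remaining move in tool units: shift xyz/0.25, turn z/180deg (yaw of tool x axis, world, deg)"""
    s=env.get_state(); Rt=q2R(s['orientation']); d=Rt.T@(np.array(target)-s['tcp_pos'])/.25
    y0=np.degrees(np.arctan2(Rt[1,0],Rt[0,0])); dz=0 if yaw is None else -((yaw-y0+180)%360-180)/180
    print('tcp',np.array(s['tcp_pos']),'yaw',y0.round(2),'tilt z',Rt[:,2],'shift units',d,'turn z units',round(dz,4)); return d
E
python3 - <<'E'
from h import *
c=cam('wrist'); print(np.array(c['mount']),c['fx'],c['fy'],c['cx'],c['cy'],c['k1'])
s=cam('scene'); P=s['pixels'][170:290,200:370]; cv2.imwrite('pics/crop.png',cv2.resize(P[:,:,::-1],None,fx=4.5,fy=4.5,interpolation=cv2.INTER_CUBIC))
delta([.42,-.375,.30])
E
```

```text
[[-0.0006 -0.9523 -0.3053  0.078 ]
 [ 1.     -0.0006 -0.0002  0.0003]
 [-0.     -0.3053  0.9523 -0.1425]
 [ 0.      0.      0.      1.    ]] 344.60514300192386 344.60514300192386 320.9870143248053 195.66456926913074 0.007888715411417255
tcp [ 0.1889 -0.5431  0.2313] yaw 19.18 tilt z [ 0. -0. -1.] shift units [ 1.0939 -0.3313 -0.2748] turn z units 0
```

View pics/crop.png

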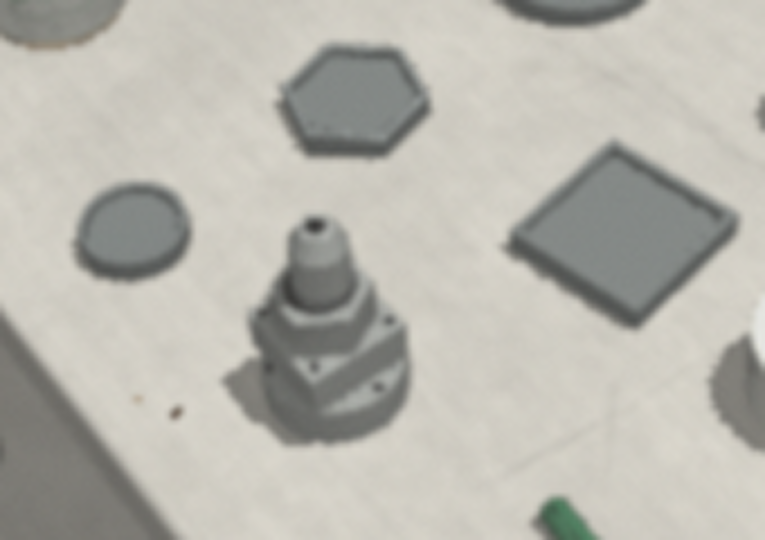

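The crop confirms the grey cone-topped nozzle on top of the stack, at about scene pixel (270,220). I'll move over it.

jog_arm --increments '[[[0.137,-0.041,-0.034,0,0,0,0],[0.137,-0.041,-0.034,0,0,0,0],[0.137,-0.041,-0.034,0,0,0,0],[0.137,-0.041,-0.034,0,0,0,0],[0.137,-0.041,-0.034,0,0,0,0],[0.137,-0.041,-0.034,0,0,0,0],[0.137,-0.041,-0.034,0,0,0,0],[0.137,-0.041,-0.034,0,0,0,0],[0,0,0,0,0,0,0],[0,0,0,0,0,0,0]]]'

```text
clock: 2.2
tcp_pos: [0.4213, -0.3752, 0.2994]
orientation: [0.0, 0.986, 0.168, -0.0]
wrist_force: [-0.4, 0.7, -0.0]
finger_gap: 0.0853
grip_force: 0.0
```

Run:
```python
from h import *
c=cam('wrist'); save(c,'w1.png'); print(env.get_state()['joint_pos'])
for t,z in dict(nozzle=.066,nut=.044,block=.022,flange=0,nest_nozzle=0,nest_nut=0,nest_block=0,nest_flange=0,label_roll=0,counter=0).items():
    for d in spotter.landmark_of(t,'wrist')[:2]: print(t,np.array(d['uv']),round(d['conf'],2),atz(c,d['uv'],z))
delta([.42,-.375,.30])
```

```text
[-0.8711  0.2838  0.1702  1.4574 -0.0005  1.9352]
nozzle [321.  159.6] 0.93 [ 0.4209 -0.3758  0.066 ]
nozzle [414.  205.3] 0.63 [ 0.4057 -0.4949  0.066 ]
block [317.5 154. ] 0.77 [ 0.4174 -0.3724  0.022 ]
flange [319.2 148.6] 0.8 [ 0.4207 -0.3734  0.    ]
flange [370.9  40.4] 0.26 [ 0.5615 -0.3888  0.    ]
nest_nozzle [227.5 134.9] 0.67 [ 0.3988 -0.2574  0.    ]
nest_nut [248.2  39. ] 0.92 [ 0.5153 -0.2523  0.    ]
nest_block [369.6  39.4] 0.88 [ 0.562  -0.3869  0.    ]
nest_flange [318.1 150.3] 0.34 [ 0.4182 -0.3728  0.    ]
label_roll [461.5  58.9] 0.66 [ 0.5782 -0.4983  0.    ]
tcp [ 0.4205 -0.3759  0.2993] yaw 19.14 tilt z [-0.0001 -0.     -1.    ] shift units [-0.0006 -0.004  -0.003 ] turn z units 0
```

View pics/w1.png

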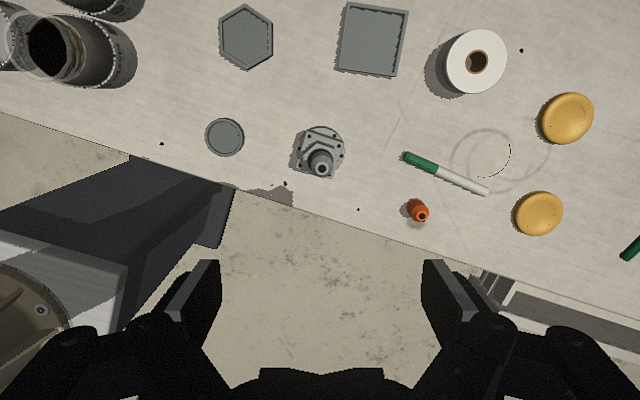

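The wrist view shows the stack at (320,155), the nozzle nest at (224,136), the hex nest at (246,36), the square nest at (371,40) and the orange decoy at (417,210). Next I fit nest models to the masks and rectify the stack to read its yaws.

```bash
cat >> h.py <<'E'
from scipy.optimize import minimize
def poly(kind,w):
    if kind=='round': a=np.arange(0,360,10); r=w/2
    if kind=='hex': a=np.arange(30,390,60); r=w/2/np.cos(np.pi/6)
    if kind=='sq': a=np.arange(45,405,90); r=w/2*np.sqrt(2)
    a=np.radians(a); return r*np.c_[np.cos(a),np.sin(a)]
def fit(c,mask,kind,w,z0,z1,x0):
    """fit (x,y,yaw deg) of an upright prism to a mask by IoU"""
    S=4; m=cv2.resize(mask.astype(np.uint8),None,fx=S,fy=S,interpolation=cv2.INTER_NEAREST); p0=poly(kind,w)
    def cost(v):
        a=np.radians(v[2]*100); Q=p0@np.array([[np.cos(a),np.sin(a)],[-np.sin(a),np.cos(a)]])+v[:2]
        pts=np.array([proj(c,[*q,z]) for q in Q for z in (z0,z1)])
        h=cv2.convexHull(((pts+.5)*S).astype(np.float32)).round().astype(np.int32)
        k=np.zeros_like(m); cv2.fillConvexPoly(k,h,1); return 1-(k&m).sum()/((k|m).sum()+1)
    b=min((minimize(cost,[x0[0],x0[1],y/100],method='Nelder-Mead',options=dict(initial_simplex=np.array([x0[0],x0[1],y/100])+np.array([[0,0,0],[.006,0,0],[0,.006,0],[0,0,.1]]),xatol=1e-5,maxiter=150)) for y in ((0,) if kind=='round' else (0,20,40,60,80))),key=lambda r:r.fun)
    per=dict(round=360,hex=60,sq=90)[kind]; return b.x[0],b.x[1],(b.x[2]*100)%per,1-b.fun
NEST=dict(nest_nozzle=('round',.048,(.397,-.257)),nest_nut=('hex',.060,(.515,-.252)),nest_block=('sq',.070,(.562,-.389)),nest_flange=('round',.084,(.66,-.23)))
def nests(name,which):
    c=cam(name)
    for t in which:
        k,w,x0=NEST[t]; best=None
        for d in spotter.cut_out(t,name):
            r=d['region']
            if np.linalg.norm(atz(c,d['uv'],.008)[:2]-x0)<.04: print(name,t,round(d['conf'],2),r.sum(),np.array(fit(c,r,k,w,0,.013,x0))); break
def rect(c,z,cx,cy,half=.045,n=380):
    g=np.linspace(-half,half,n); U=np.array([[proj(c,[cx+x,cy+y,z]) for y in -g] for x in -g],np.float32)
    return cv2.remap(c['pixels'],U[...,0],U[...,1],cv2.INTER_CUBIC)
E
python3 - <<'E'
from h import *
nests('wrist',['nest_nozzle','nest_nut','nest_block'])
nests('scene',list(NEST)); nests('side',list(NEST))
c=cam('wrist')
im=np.hstack([rect(c,.066,.42,-.3745),rect(c,.044,.42,-.3745)])
cv2.imwrite('pics/r1.png',im[:,:,::-1])
for t in ['nozzle','nut','block','flange']:
    for d in spotter.cut_out(t,'wrist')[:2]: print(t,d['conf'],np.array(d['uv']),d['region'].sum())
E
```

```text
wrist nest_nozzle 0.87 1235 [ 0.3965 -0.255   0.4004  0.952 ]
wrist nest_nut 0.6 2723 [ 0.5154 -0.2502 47.4304  0.9754]
wrist nest_block 0.71 4119 [ 0.5612 -0.3891 11.1961  0.9694]
scene nest_nozzle 0.75 481 [  0.3993  -0.2536 352.6087   0.9624]
scene nest_nut 0.64 661 [ 0.5184 -0.2494 43.8587  0.9453]
scene nest_block 0.58 1158 [ 0.5636 -0.3883 11.3588  0.9392]
scene nest_flange 0.78 948 [ 0.6557 -0.2386 11.317   0.9642]
side nest_nozzle 0.66 136 [ 0.3952 -0.2532  0.3747  0.596 ]
side nest_nut 0.81 324 [ 0.5177 -0.2515 45.1439  0.9371]
side nest_block 0.63 599 [ 0.5621 -0.3861 11.4493  0.8753]
side nest_flange 0.67 446 [ 0.6552 -0.2382 13.5234  0.9266]
nozzle 0.74 [321.8 161.3] 485
nut 0.69 [315.4 152.5] 453
block 0.86 [310.9 141.5] 626
flange 0.9 [323.2 132.3] 324
```

View pics/r1.png

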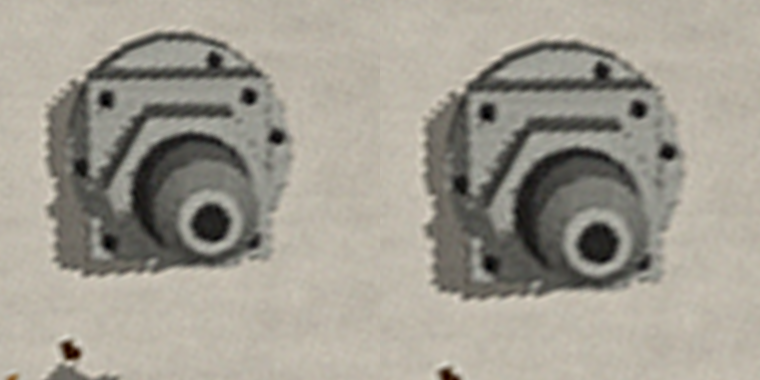

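Both nut and block in the stack are aligned to the world axes within about 3°. The nests are fitted at nozzle (.3975,-.2545), nut (.517,-.250, yaw 46), block (.562,-.388, yaw 11.3) and flange (.6555,-.2385). I descend on the nozzle at yaw 27, which also suits the nut.

jog_arm --increments '[[[0,0,0,0,0,-0.0436,80],[0,0,0.12,0,0,0,80],[0,0,0.12,0,0,0,80],[0,0,0.12,0,0,0,80],[0,0,0.12,0,0,0,80],[0,0,0.12,0,0,0,80],[0,0,0.1,0,0,0,80],[0,0,0,0,0,0,80],[0,0,0,0,0,0,80]]]' --force 40

```text
clock: 4.6
tcp_pos: [0.4207, -0.3755, 0.1245]
orientation: [-0.0, 0.972, 0.234, -0.0]
wrist_force: [0.2, -0.4, 0.4]
finger_gap: 0.0583
grip_force: 0.0
```

Run:
```python
from h import *
c=cam('wrist'); 
s=cam('side'); im=cv2.resize(s['pixels'][130:250,190:350],(760,570),interpolation=cv2.INTER_CUBIC); cv2.imwrite('pics/s2.png',np.hstack([im])[:,:,::-1])
for t,z in dict(nozzle=.066,nut=.044).items():
    for n,k in (('wrist',c),('side',s)):
        for d in spotter.landmark_of(t,n)[:2]: print(n,t,d['conf'],atz(k,d['uv'],z))
delta([.42,-.3755,.0745],27); print(env.get_state()['finger_gap'])
```

```text
wrist nozzle 0.88 [ 0.4131 -0.4778  0.066 ]
wrist nozzle 0.69 [ 0.4203 -0.3766  0.066 ]
side nozzle 0.59 [ 0.3899 -0.6113  0.066 ]
side nozzle 0.5 [ 0.4209 -0.3822  0.066 ]
wrist nut 0.62 [ 0.5612 -0.4749  0.044 ]
wrist nut 0.6 [ 0.4184 -0.3753  0.044 ]
side nut 0.74 [ 0.4223 -0.3758  0.044 ]
side nut 0.71 [ 0.5468 -0.4623  0.044 ]
tcp [ 0.4214 -0.3763  0.1257] yaw 27.03 tilt z [ 0.0015 -0.0019 -1.    ] shift units [-0.0035 -0.0059  0.2046] turn z units 0.0002
0.05881927110210471
```

View pics/s2.png

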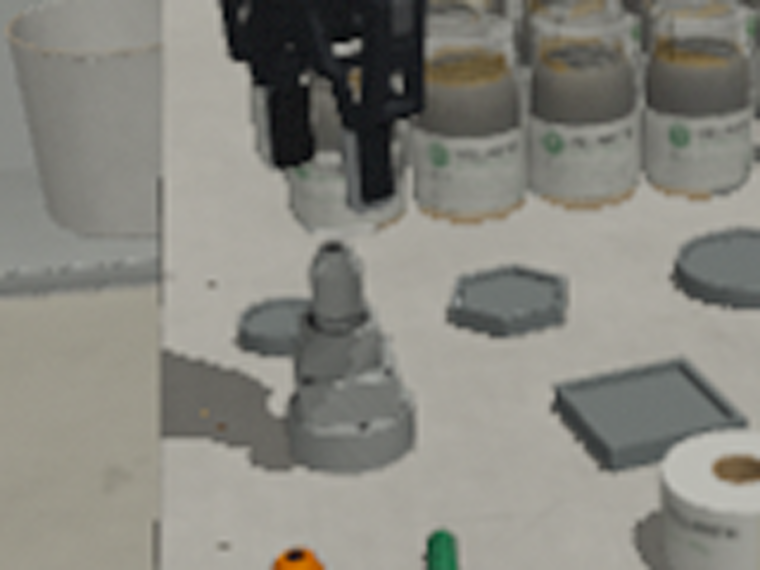

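The fingers straddle the nozzle, which shows at (337,280) in the crop. I descend and close.

jog_arm --increments '[[[0,0,0.07,0,0,0,80],[0,0,0.07,0,0,0,80],[0,0,0.06,0,0,0,80],[0,0,0,0,0,0,80],[0,0,0,0,0,0,255],[0,0,0,0,0,0,255],[0,0,0,0,0,0,255],[0,0,0,0,0,0,255],[0,0,0,0,0,0,255],[0,0,0,0,0,0,255],[0,0,0,0,0,0,255],[0,0,0,0,0,0,255]]]' --force 40

```text
clock: 6.1
tcp_pos: [0.4214, -0.3764, 0.0757]
orientation: [0.001, 0.972, 0.234, 0.001]
wrist_force: [-0.1, 0.0, 5.4]
finger_gap: 0.022
grip_force: 39.5
```

Run:
```python
from h import *
s=env.get_state(); print(s['finger_gap'],s['grip_force'],s['wrist_force'])
delta([.3975,-.2545,.16],27); delta([.42,-.3755,.0745],27)
```

```text
0.022041977503244412 39.488876815885305 [-0.0713  0.0247  5.3504]
tcp [ 0.4214 -0.3764  0.0757] yaw 27.03 tilt z [ 0.0017 -0.002  -1.    ] shift units [ 0.1365 -0.4769 -0.3383] turn z units 0.0002
tcp [ 0.4214 -0.3764  0.0757] yaw 27.03 tilt z [ 0.0017 -0.002  -1.    ] shift units [-0.0035 -0.0058  0.0048] turn z units 0.0002
```

The gap is 22 mm instead of 24, with 5 N upward, so the pads may be on the cone. I look at it.

Run:
```python
from h import *
s=cam('side'); w=cam('wrist')
a=cv2.resize(s['pixels'][160:235,220:310],(480,400),interpolation=cv2.INTER_CUBIC)
c=cam('scene'); u=proj(c,[.42,-.375,.07]).astype(int); print(u, proj(s,[.42,-.375,.0757]),proj(w,[.42,-.375,.07]))
b=c['pixels'][u[1]-30:u[1]+35,u[0]-25:u[0]+27]; b=cv2.resize(b,(320,400),interpolation=cv2.INTER_CUBIC)
cv2.imwrite('pics/g1.png',np.hstack([a,b])[:,:,::-1])
```

```text
[269 231] [260.2876 192.0319] [316.6511 257.4652]
```

View pics/g1.png

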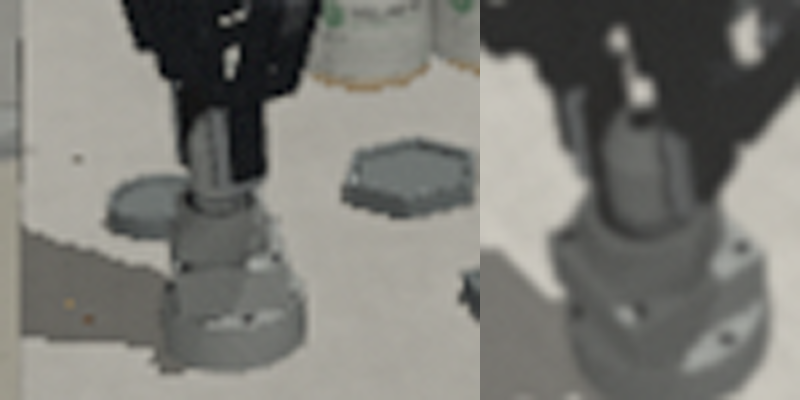

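The side view shows the fingertips near (215,185) in the crop, a little above the nozzle's base, so they are on the cylinder. I lift and carry.

jog_arm --increments '[[[0,0,-0.03,0,0,0,255],[0,0,-0.06,0,0,0,255],[0,0,-0.1,0,0,0,255],[0,0,-0.1,0,0,0,255],[0,0,-0.05,0,0,0,255],[0.02,-0.07,0,0,0,0,255],[0.03,-0.1,0,0,0,0,255],[0.035,-0.12,0,0,0,0,255],[0.03,-0.11,0,0,0,0,255],[0.02,-0.075,0,0,0,0,255],[0,0,0,0,0,0,255],[0,0,0,0,0,0,255]]]'

```text
clock: 7.45
tcp_pos: [0.3971, -0.2546, 0.1594]
orientation: [0.0, 0.972, 0.234, 0.0]
wrist_force: [1.1, -0.6, -0.6]
finger_gap: 0.0223
grip_force: 39.4
```

Run:
```python
from h import *
c=cam('wrist'); st=env.get_state(); print(st['finger_gap'],st['wrist_force'])
save(c,'w3.png')
for d in spotter.landmark_of('nest_nozzle','wrist')[:2]: print(d['conf'],atz(c,d['uv'],0))
nests('wrist',['nest_flange','nest_nut','nest_nozzle'])
k=cam('wrist')
for t,z in dict(nozzle=st['tcp_pos'][2]-.0095,nut=.044,block=.022,flange=0).items():
    for d in spotter.landmark_of(t,'wrist')[:2]: print(t,d['conf'],atz(k,d['uv'],z),d['uv'])
delta([.3975,-.2545,.0175],27)
```

```text
0.022432895571128323 [ 0.198   0.1362 -0.1086]
0.75 [ 0.3987 -0.2561  0.    ]
wrist nest_nut 0.87 5686 [ 0.5159 -0.251  46.5406  0.9787]
wrist nest_nozzle 0.77 2382 [ 0.3965 -0.255   1.9115  0.9667]
nozzle 0.82 [ 0.4266 -0.3729  0.1499] [552.7, 300.7]
nozzle 0.69 [ 0.3965 -0.2564  0.1499] [322.3, 254.7]
nut 0.95 [ 0.4185 -0.3758  0.044 ] [465.3, 231.8]
block 0.59 [ 0.4209 -0.3723  0.022 ] [453.3, 217.6]
flange 0.81 [ 0.4212 -0.3744  0.    ] [446.8, 209.6]
tcp [ 0.3969 -0.2547  0.1592] yaw 27.02 tilt z [-0.0001  0.     -1.    ] shift units [0.0027 0.0004 0.5669] turn z units 0.0001
```

View pics/w3.png

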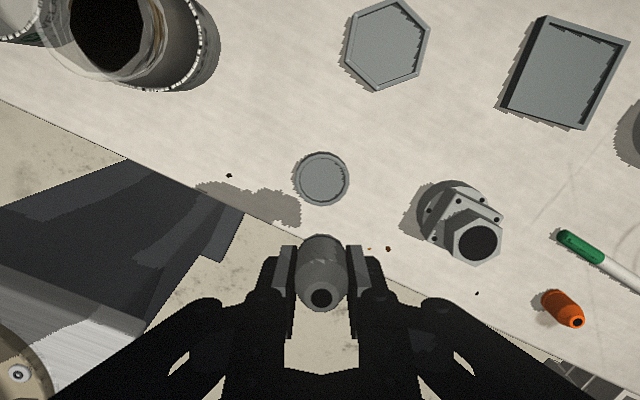

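The picture shows the nozzle held upright at (322,270), the nest at (320,178), and the remaining stack undisturbed at (460,225). I lower it, slowly at the end.

jog_arm --increments '[[[0,0,0.06,0,0,0,255],[0,0,0.1,0,0,0,255],[0,0,0.1,0,0,0,255],[0,0,0.1,0,0,0,255],[0,0,0.08,0,0,0,255],[0,0,0.05,0,0,0,255],[0,0,0.03,0,0,0,255],[0,0,0.02,0,0,0,255],[0,0,0.01,0,0,0,255],[0,0,0.006,0,0,0,255],[0,0,0.004,0,0,0,255],[0,0,0.003,0,0,0,255],[0,0,0,0,0,0,255],[0,0,0,0,0,0,255]]]'

```text
clock: 9.4
tcp_pos: [0.397, -0.2546, 0.0187]
orientation: [0.0, 0.972, 0.234, 0.0]
wrist_force: [-0.1, -0.3, -0.5]
finger_gap: 0.0223
grip_force: 39.4
```

jog_arm --increments '[[[0,0,0.002,0,0,0,255],[0,0,0.002,0,0,0,255],[0,0,0,0,0,0,255]]]'

```text
clock: 9.7
tcp_pos: [0.397, -0.2546, 0.0177]
orientation: [0.0, 0.972, 0.234, 0.0]
wrist_force: [-0.9, 0.7, 1.5]
finger_gap: 0.0215
grip_force: 39.7
```

jog_arm --increments '[[[0,0,0,0,0,0,160],[0,0,0,0,0,0,130],[0,0,0,0,0,0,80],[0,0,0,0,0,0,40],[0,0,0,0,0,0,0],[0,0,0,0,0,0,0],[0,0,-0.06,0,0,0,0],[0,0,-0.1,0,0,0,0],[0,0,-0.12,0,0,0,0],[0,0,-0.12,0,0,0,0],[0,0,-0.12,0,0,0,0],[0,0,-0.1,0,0,0,0],[-0.02,0.07,0,0,0,0,0],[-0.035,0.12,0,0,0,0,0],[-0.04,0.14,0,0,0,0,0],[-0.03,0.1,0,0,0,0,0],[-0.015,0.05,0,0,0,0,0],[0,0,0,0,0,0,0],[0,0,0,0,0,0,0]]]'

```text
clock: 11.6
tcp_pos: [0.4196, -0.3764, 0.1716]
orientation: [-0.001, 0.972, 0.234, -0.0]
wrist_force: [-0.3, 0.5, -0.5]
finger_gap: 0.0854
grip_force: 0.0
```

Run:
```python
from h import *
c=cam('wrist'); save(c,'w4.png')
for t,z in dict(nozzle=.008,nut=.044,block=.022,flange=0).items():
    for d in spotter.landmark_of(t,'wrist')[:3]: print(t,d['conf'],atz(c,d['uv'],z),d['uv'])
for d in spotter.cut_out('nut','wrist')[:1]: print('nut fit',np.array(fit(c,d['region'],'hex',.036,.044,.066,(.42,-.3755))))
s=cam('scene')
for n,k in (('side',cam('side')),('scene',s)):
    for d in spotter.landmark_of('nozzle',n)[:2]: print(n,d['conf'],atz(k,d['uv'],.008))
delta([.42,-.3755,.052],27)
```

```text
nozzle 0.78 [ 0.3971 -0.2535  0.008 ] [185.5, 135.2]
nozzle 0.59 [ 0.3931 -0.5162  0.008 ] [434.8, 260.0]
nut 0.73 [ 0.4184 -0.3756  0.044 ] [319.5, 186.3]
block 0.4 [ 0.5157 -0.2596  0.022 ] [240.6, 0.0]
nut fit [ 0.4193 -0.3744 58.8999  0.9641]
side 0.61 [ 0.392  -0.5328  0.008 ]
side 0.54 [ 0.3977 -0.2486  0.008 ]
scene 0.51 [ 0.391  -0.2593  0.008 ]
scene 0.5 [ 0.3863 -0.5271  0.008 ]
tcp [ 0.4203 -0.3771  0.1728] yaw 27.05 tilt z [ 0.0002 -0.0004 -1.    ] shift units [ 0.0018 -0.0065  0.4832] turn z units 0.0003
```

View pics/w4.png

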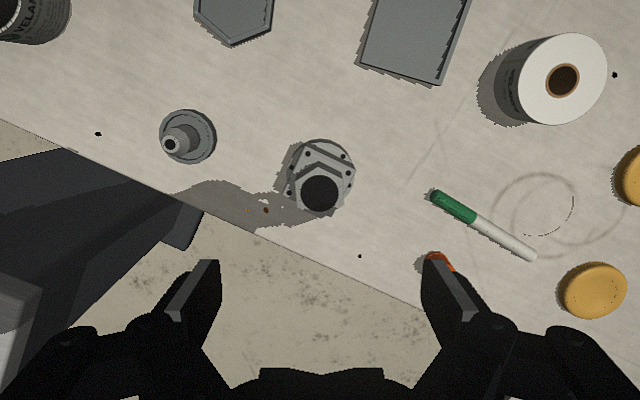

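The nozzle stands upright in its nest at (187,137). The nut is at (.4193,-.3748) with yaw about -1°. I descend on the nut.

jog_arm --increments '[[[0,-0.008,0,0,0,-0.01,60],[0,0,0.1,0,0,0,60],[0,0,0.12,0,0,0,60],[0,0,0.12,0,0,0,60],[0,0,0.08,0,0,0,60],[0,0,0.04,0,0,0,60],[0,0,0.02,0,0,0,60],[0,0,0,0,0,0,60],[0,0,0,0,0,0,60],[0,0,0,0,0,0,255],[0,0,0,0,0,0,255],[0,0,0,0,0,0,255],[0,0,0,0,0,0,255],[0,0,0,0,0,0,255],[0,0,0,0,0,0,255],[0,0,0,0,0,0,255]]]' --force 50

```text
clock: 13.7
tcp_pos: [0.4199, -0.3762, 0.0537]
orientation: [0.001, 0.969, 0.249, 0.0]
wrist_force: [-0.1, 0.6, 6.8]
finger_gap: 0.0349
grip_force: 51.1
```

Run:
```python
from h import *
delta([.517,-.2505,.17],16)
```

```text
tcp [ 0.4199 -0.3762  0.0537] yaw 28.83 tilt z [ 0.0014 -0.0017 -1.    ] shift units [ 0.583  -0.2521 -0.4653] turn z units 0.0713
```

jog_arm --increments '[[[0,0,-0.03,0,0,0,255],[0,0,-0.06,0,0,0,255],[0,0,-0.1,0,0,0,255],[0,0,-0.12,0,0,0,255],[0,0,-0.1,0,0,0,255],[0,0,-0.055,0,0,0,255],[0.06,-0.026,0,0,0,0,255],[0.1,-0.043,0,0,0,0,255],[0.12,-0.052,0,0,0,0,255],[0.12,-0.052,0,0,0,0,255],[0.11,-0.048,0,0,0,0,255],[0.073,-0.031,0,0,0,0,255],[0,0,0,0,0,0.034,255],[0,0,0,0,0,0.034,255],[0,0,0,0,0,0,255],[0,0,0,0,0,0,255]]]'

```text
clock: 15.3
tcp_pos: [0.5163, -0.2492, 0.168]
orientation: [-0.001, 0.989, 0.146, -0.001]
wrist_force: [0.9, -0.2, -1.6]
finger_gap: 0.0346
grip_force: 50.3
```

Run:
```python
from h import *
c=cam('wrist'); st=env.get_state(); print(st['finger_gap'],st['wrist_force'])
save(c,'w5.png')
k=c
for t,z in dict(nut=st['tcp_pos'][2]-.0097,block=.022,flange=0).items():
    for d in spotter.landmark_of(t,'wrist')[:2]: print(t,d['conf'],atz(k,d['uv'],z),d['uv'])
nests('wrist',['nest_flange','nest_nut','nest_block'])
delta([.5165,-.2505,.0177],16)
```

```text
0.03467494999950309 [-0.5398  0.5568 -1.9925]
nut 0.83 [ 0.5162 -0.2488  0.1585] [319.7, 252.7]
block 0.95 [ 0.4198 -0.3732  0.022 ] [414.0, 306.2]
block 0.7 [ 0.6717 -0.3764  0.022 ] [539.5, 37.3]
flange 0.61 [ 0.4203 -0.3714  0.    ] [407.1, 292.4]
wrist nest_flange 0.55 5978 [ 0.6533 -0.2395 12.3738  0.9875]
wrist nest_nut 0.89 3926 [ 0.5162 -0.2503 46.4221  0.9807]
wrist nest_block 0.8 6502 [ 0.5611 -0.3883 11.5156  0.9793]
tcp [ 0.5166 -0.2502  0.1688] yaw 16.59 tilt z [ 0.0001 -0.0001 -1.    ] shift units [-0.0007  0.001   0.6045] turn z units 0.0033
```

View pics/w5.png

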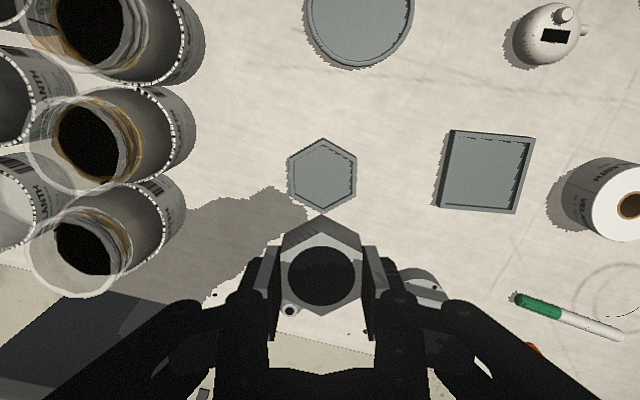

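The nut is held at (320,270), aligned with the hexagonal nest at (322,175). I lower it.

jog_arm --increments '[[[0,0,0.06,0,0,0,255],[0,0,0.1,0,0,0,255],[0,0,0.12,0,0,0,255],[0,0,0.12,0,0,0,255],[0,0,0.08,0,0,0,255],[0,0,0.05,0,0,0,255],[0,0,0.03,0,0,0,255],[0,0,0.02,0,0,0,255],[0,0,0.01,0,0,0,255],[0,0,0.004,0,0,0,255],[0,0,0.002,0,0,0,255],[0,0,0.002,0,0,0,255],[0,0,0,0,0,0,255],[0,0,0,0,0,0,255]]]'

```text
clock: 17.1
tcp_pos: [0.5167, -0.2502, 0.0195]
orientation: [0.0, 0.99, 0.144, 0.0]
wrist_force: [0.2, -0.9, -1.2]
finger_gap: 0.0344
grip_force: 50.3
```

jog_arm --increments '[[[0,0,0.002,0,0,0,255],[0,0,0.002,0,0,0,255],[0,0,0.002,0,0,0,255],[0,0,0,0,0,0,255]]]'

```text
clock: 17.5
tcp_pos: [0.5166, -0.2501, 0.0178]
orientation: [0.0, 0.99, 0.144, -0.0]
wrist_force: [-0.1, -0.2, -1.2]
finger_gap: 0.0347
grip_force: 50.3
```

jog_arm --increments '[[[0,0,0.002,0,0,0,255],[0,0,0,0,0,0,255],[0,0,0.002,0,0,0,255],[0,0,0,0,0,0,255]]]'

```text
clock: 17.9
tcp_pos: [0.5166, -0.2501, 0.0177]
orientation: [0.0, 0.99, 0.144, 0.0]
wrist_force: [-2.9, 1.5, 7.7]
finger_gap: 0.0344
grip_force: 51.4
```

jog_arm --increments '[[[0,0,0,0,0,0,130],[0,0,0,0,0,0,100],[0,0,0,0,0,0,50],[0,0,0,0,0,0,0],[0,0,0,0,0,0,0],[0,0,0,0,0,0,0],[0,0,-0.06,0,0,0,0],[0,0,-0.12,0,0,0,0],[0,0,-0.12,0,0,0,0],[0,0,-0.12,0,0,0,0],[0,0,-0.1,0,0,0,0],[0,0,-0.08,0,0,0,0],[-0.08,0.057,0,0,0,0,0],[-0.12,0.085,0,0,0,0,0],[-0.12,0.085,0,0,0,0,0],[-0.12,0.085,0,0,0,0,0],[-0.072,0.052,0,0,0,0.043,0],[0,0,0,0,0,0.043,0],[0,0,0,0,0,0,0],[0,0,0,0,0,0,0]]]'

```text
clock: 19.9
tcp_pos: [0.4199, -0.3737, 0.1668]
orientation: [-0.0, 1.0, 0.011, -0.0]
wrist_force: [-0.7, -0.3, -0.8]
finger_gap: 0.0854
grip_force: 0.0
```

Run:
```python
from h import *
c=cam('wrist'); save(c,'w6.png')
for t,z in dict(nozzle=.008,nut=.008,block=.022,flange=0).items():
    for d in spotter.landmark_of(t,'wrist')[:2]: print(t,d['conf'],atz(c,d['uv'],z),d['uv'])
for d in spotter.cut_out('block','wrist')[:1]: print('block fit',np.array(fit(c,d['region'],'sq',.046,.022,.044,(.42,-.3745))))
s=cam('scene')
for d in spotter.landmark_of('nut','scene')[:2]: print('scene nut',d['conf'],atz(s,d['uv'],.008))
delta([.42,-.3745,.0295],0)
```

```text
nozzle 0.93 [ 0.3973 -0.2547  0.008 ] [190.6, 197.2]
nozzle 0.83 [ 0.3932 -0.5159  0.008 ] [473.6, 207.3]
nut 0.71 [ 0.5162 -0.2484  0.008 ] [169.0, 57.8]
block 0.73 [ 0.4201 -0.3738  0.022 ] [320.9, 180.0]
block fit [ 0.4208 -0.3724  0.4921  0.9342]
scene nut 0.41 [ 0.519  -0.2533  0.008 ]
tcp [ 0.4202 -0.3736  0.1668] yaw 1.17 tilt z [ 0.     -0.0001 -1.    ] shift units [-0.0008  0.0036  0.5493] turn z units 0.0065
```

View pics/w6.png

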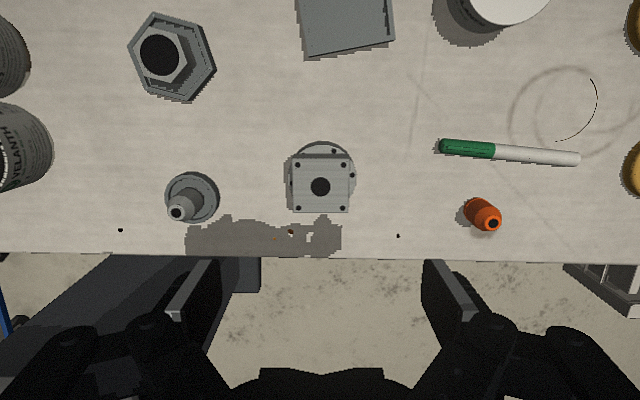

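The nut sits in its nest at (172,57). The square block at (320,185) is aligned with the gripper, so I descend and grip.

jog_arm --increments '[[[0,0,0.06,0,0,0,0],[0,0,0.12,0,0,0,0],[0,0,0.12,0,0,0,0],[0,0,0.12,0,0,0,0],[0,0,0.08,0,0,0,0],[0,0,0.03,0,0,0,0],[0,0,0.018,0,0,0,0],[0,0,0,0,0,0,0],[0,0,0,0,0,0,0],[0,0,0,0,0,0,255],[0,0,0,0,0,0,255],[0,0,0,0,0,0,255],[0,0,0,0,0,0,255],[0,0,0,0,0,0,255],[0,0,0,0,0,0,255],[0,0,0,0,0,0,255]]]' --force 60

```text
clock: 21.9
tcp_pos: [0.4204, -0.3744, 0.0308]
orientation: [0.001, 1.0, 0.01, 0.001]
wrist_force: [-0.4, 1.2, 5.8]
finger_gap: 0.0444
grip_force: 62.7
```

Run:
```python
from h import *
delta([.5615,-.3885,.155],11.4)
```

```text
tcp [ 0.4204 -0.3744  0.0308] yaw 1.11 tilt z [ 0.0012 -0.0013 -1.    ] shift units [ 0.5636  0.0682 -0.4962] turn z units -0.0571
```

jog_arm --increments '[[[0,0,-0.03,0,0,0,255],[0,0,-0.06,0,0,0,255],[0,0,-0.1,0,0,0,255],[0,0,-0.12,0,0,0,255],[0,0,-0.12,0,0,0,255],[0,0,-0.066,0,0,0,255],[0.06,0.007,0,0,0,0,255],[0.1,0.012,0,0,0,0,255],[0.12,0.015,0,0,0,0,255],[0.12,0.015,0,0,0,0,255],[0.1,0.012,0,0,0,0,255],[0.063,0.007,0,0,0,0,255],[0,0,0,0,0,-0.028,255],[0,0,0,0,0,-0.029,255],[0,0,0,0,0,0,255],[0,0,0,0,0,0,255]]]'

```text
clock: 23.5
tcp_pos: [0.5607, -0.3879, 0.1535]
orientation: [-0.0, 0.995, 0.098, -0.0]
wrist_force: [0.3, -0.4, -1.6]
finger_gap: 0.0442
grip_force: 61.9
```

Run:
```python
from h import *
c=cam('wrist'); st=env.get_state(); print(st['finger_gap'],st['wrist_force'])
save(c,'w7.png')
for t,z in dict(block=st['tcp_pos'][2]-.0088,flange=0).items():
    for d in spotter.landmark_of(t,'wrist')[:3]: print(t,d['conf'],atz(c,d['uv'],z),d['uv'])
nests('wrist',['nest_flange','nest_block'])
delta([.5615,-.3885,.0188],11.4)
```

```text
0.04431365351603164 [ 0.255  -0.4975 -1.2611]
block 0.97 [ 0.5617 -0.3888  0.1448] [322.8, 252.0]
block 0.48 [ 0.5996 -0.3808  0.1448] [321.8, 174.6]
flange 0.75 [ 0.4211 -0.3738  0.    ] [280.1, 306.7]
wrist nest_flange 0.61 8425 [ 0.654  -0.2391 13.5428  0.9836]
wrist nest_block 0.87 5749 [ 0.5614 -0.388  11.4054  0.8483]
tcp [ 0.5609 -0.3881  0.1539] yaw 11.33 tilt z [ 0.0001 -0.0001 -1.    ] shift units [0.0021 0.0019 0.5406] turn z units -0.0004
```

View pics/w7.png

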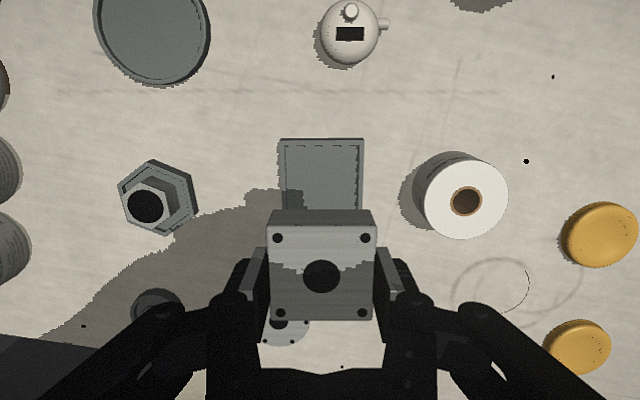

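The block is aligned over the square nest, the roll is clear at (465,200), and the nut is well seated. I lower it.

jog_arm --increments '[[[0,0,0.06,0,0,0,255],[0,0,0.1,0,0,0,255],[0,0,0.12,0,0,0,255],[0,0,0.11,0,0,0,255],[0,0,0.06,0,0,0,255],[0,0,0.04,0,0,0,255],[0,0,0.025,0,0,0,255],[0,0,0.015,0,0,0,255],[0,0,0.006,0,0,0,255],[0,0,0.004,0,0,0,255],[0,0,0.002,0,0,0,255],[0,0,0,0,0,0,255],[0,0,0,0,0,0,255]]]'

```text
clock: 25.1
tcp_pos: [0.5612, -0.3883, 0.0187]
orientation: [0.0, 0.995, 0.099, 0.0]
wrist_force: [-0.1, -0.4, -2.3]
finger_gap: 0.0444
grip_force: 61.8
```

jog_arm --increments '[[[0,0,0.002,0,0,0,255],[0,0,0.002,0,0,0,255],[0,0,0.002,0,0,0,255],[0,0,0,0,0,0,255]]]'

```text
clock: 25.5
tcp_pos: [0.561, -0.3881, 0.0169]
orientation: [0.0, 0.995, 0.099, 0.0]
wrist_force: [-0.2, 0.2, -0.9]
finger_gap: 0.0442
grip_force: 61.9
```

jog_arm --increments '[[[0,0,0.002,0,0,0,255],[0,0,0,0,0,0,255]]]'

```text
clock: 25.7
tcp_pos: [0.561, -0.3881, 0.0169]
orientation: [0.0, 0.995, 0.099, 0.0]
wrist_force: [-1.6, 0.9, 3.7]
finger_gap: 0.0446
grip_force: 62.3
```

jog_arm --increments '[[[0,0,0,0,0,0,100],[0,0,0,0,0,0,80],[0,0,0,0,0,0,40],[0,0,0,0,0,0,0],[0,0,0,0,0,0,0],[0,0,0,0,0,0,0],[0,0,-0.06,0,0,0,0],[0,0,-0.12,0,0,0,0],[0,0,-0.12,0,0,0,0],[0,0,-0.12,0,0,0,0],[0,0,-0.1,0,0,0,0],[0,0,-0.06,0,0,0,0],[-0.08,-0.024,0,0,0,0,0],[-0.12,-0.037,0,0,0,0,0],[-0.12,-0.037,0,0,0,0,0],[-0.12,-0.037,0,0,0,0,0],[-0.1,-0.03,0,0,0,0,0],[0,0,0,0,0,0,0],[0,0,0,0,0,0,0]]]'

```text
clock: 27.6
tcp_pos: [0.4206, -0.3748, 0.1628]
orientation: [0.001, 0.995, 0.099, 0.001]
wrist_force: [0.1, 0.2, -0.5]
finger_gap: 0.0855
grip_force: 0.0
```

Run:
```python
from h import *
c=cam('wrist')
for t,z in dict(nozzle=.008,nut=.008,block=.008,flange=0).items():
    for d in spotter.landmark_of(t,'wrist')[:2]: print(t,d['conf'],atz(c,d['uv'],z),d['uv'])
for d in spotter.cut_out('flange','wrist')[:1]: print('flange fit',np.array(fit(c,d['region'],'round',.060,0,.022,(.42,-.3745))))
s=cam('scene'); 
for d in spotter.landmark_of('block','scene')[:2]: print('scene block',d['conf'],atz(s,d['uv'],.008))
delta([.42,-.374,.005],11.3)
```

```text
nozzle 0.85 [ 0.3905 -0.5181  0.008 ] [463.6, 236.6]
nozzle 0.56 [ 0.3963 -0.2565  0.008 ] [184.6, 178.2]
nut 0.65 [ 0.5153 -0.25    0.008 ] [187.9, 32.5]
block 0.78 [ 0.5591 -0.3871  0.008 ] [371.1, 9.8]
flange 0.87 [ 0.4233 -0.373   0.    ] [319.1, 172.0]
flange fit [ 0.4214 -0.3739  0.9067  0.9674]
scene block 0.96 [ 0.5612 -0.3852  0.008 ]
tcp [ 0.4209 -0.3742  0.161 ] yaw 11.41 tilt z [-0.0002  0.0002 -1.    ] shift units [-0.0034 -0.0012  0.6242] turn z units 0.0006
```

All three parts are in their nests, and the flange is at (.4214,-.3739). I descend on it.

jog_arm --increments '[[[0,0,0.06,0,0,0,0],[0,0,0.12,0,0,0,0],[0,0,0.12,0,0,0,0],[0,0,0.12,0,0,0,0],[0,0,0.1,0,0,0,0],[0,0,0.06,0,0,0,0],[0,0,0.03,0,0,0,0],[0,0,0.01,0,0,0,0],[0,0,0,0,0,0,0],[0,0,0,0,0,0,0],[0,0,0,0,0,0,255],[0,0,0,0,0,0,255],[0,0,0,0,0,0,255],[0,0,0,0,0,0,255],[0,0,0,0,0,0,255],[0,0,0,0,0,0,255]]]' --force 70

```text
clock: 29.6
tcp_pos: [0.421, -0.3748, 0.0077]
orientation: [0.001, 0.995, 0.099, 0.001]
wrist_force: [-0.7, 1.6, 6.3]
finger_gap: 0.0561
grip_force: 73.0
```

Run:
```python
from h import *
delta([.6545,-.239,.15],11.3)
```

```text
tcp [ 0.421  -0.3748  0.0077] yaw 11.37 tilt z [ 0.0013 -0.0014 -1.    ] shift units [ 1.0233 -0.3474 -0.5686] turn z units 0.0004
```

The gap of 56 mm is rather less than 60. I lift a little and check.

jog_arm --increments '[[[0,0,-0.03,0,0,0,255],[0,0,-0.05,0,0,0,255],[0,0,-0.02,0,0,0,255],[0,0,0,0,0,0,255],[0,0,0,0,0,0,255]]]'

```text
clock: 30.1
tcp_pos: [0.4206, -0.3744, 0.0315]
orientation: [0.0, 0.995, 0.099, 0.0]
wrist_force: [-0.6, 0.7, -2.2]
finger_gap: 0.0558
grip_force: 74.7
```

Run:
```python
from h import *
c=cam('wrist'); st=env.get_state(); print(st['finger_gap'],st['grip_force'],st['wrist_force'],st['tcp_pos'])
for d in spotter.landmark_of('flange','wrist')[:1]: print(d['conf'],atz(c,d['uv'],st['tcp_pos'][2]-.0077),d['uv'])
s=cam('side')
a=c['pixels'][190:400,180:460]; b=s['pixels'][170:260,210:320]
cv2.imwrite('pics/g8.png',np.hstack([cv2.resize(a,(450,380)),cv2.resize(b,(350,380),interpolation=cv2.INTER_CUBIC)])[:,:,::-1])
```

```text
0.055871866457234194 74.67664003372192 [-0.3456  0.1252 -2.7263] [ 0.4204 -0.3741  0.0311]
0.75 [ 0.4217 -0.3741  0.0234] [320.3, 251.9]
```

View pics/g8.png

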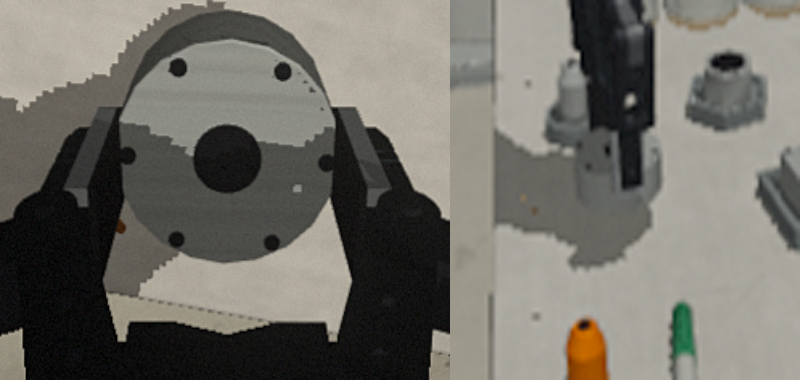

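The flange is held level and centred between the pads, so the small gap is pad flex. I carry it on.

jog_arm --increments '[[[0,0,-0.06,0,0,0,255],[0,0,-0.1,0,0,0,255],[0,0,-0.12,0,0,0,255],[0,0,-0.12,0,0,0,255],[0,0,-0.08,0,0,0,255],[0.06,-0.02,0,0,0,0,255],[0.1,-0.034,0,0,0,0,255],[0.12,-0.041,0,0,0,0,255],[0.12,-0.041,0,0,0,0,255],[0.12,-0.041,0,0,0,0,255],[0.12,-0.041,0,0,0,0,255],[0.12,-0.041,0,0,0,0,255],[0.12,-0.041,0,0,0,0,255],[0.09,-0.03,0,0,0,0,255],[0.053,-0.017,0,0,0,0,255],[0,0,0,0,0,0,255],[0,0,0,0,0,0,255]]]'

```text
clock: 31.95
tcp_pos: [0.6537, -0.2377, 0.1493]
orientation: [-0.001, 0.995, 0.1, -0.001]
wrist_force: [-0.4, -0.6, -2.4]
finger_gap: 0.0557
grip_force: 75.0
```

Run:
```python
from h import *
c=cam('wrist'); st=env.get_state(); print(st['finger_gap'],st['wrist_force'],st['joint_pos'])
save(c,'w9.png')
for d in spotter.landmark_of('flange','wrist')[:2]: print(d['conf'],atz(c,d['uv'],st['tcp_pos'][2]-.0077),d['uv'])
for d in spotter.landmark_of('nest_flange','wrist')[:2]: print(d['conf'],atz(c,d['uv'],0))
nests('wrist',['nest_flange'])
delta([.6545,-.239,.0185],11.4)
```

```text
0.056020542376641225 [-0.0552 -0.2412 -3.8177] [-0.4648  0.5835  0.265   1.2547 -0.0003  2.4781]
0.8 [ 0.6553 -0.2378  0.1421] [321.4, 252.1]
0.73 [ 0.6502 -0.2391  0.    ]
0.36 [ 0.5828 -0.252   0.    ]
wrist nest_flange 0.84 5759 [ 0.6539 -0.2391 17.6083  0.7496]
tcp [ 0.6535 -0.2393  0.1513] yaw 11.31 tilt z [-0.0003 -0.     -1.    ] shift units [ 0.0043 -0.0005  0.5311] turn z units -0.0005
```

View pics/w9.png

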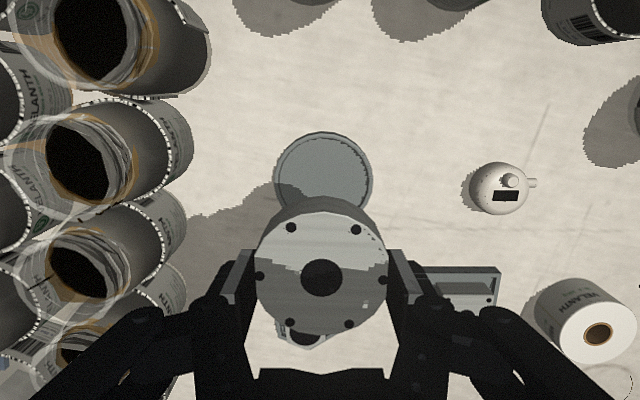

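The flange is over the large nest at (323,175), clear of the jars. I lower it.

jog_arm --increments '[[[0,0,0.06,0,0,0,255],[0,0,0.1,0,0,0,255],[0,0,0.12,0,0,0,255],[0,0,0.1,0,0,0,255],[0,0,0.06,0,0,0,255],[0,0,0.04,0,0,0,255],[0,0,0.025,0,0,0,255],[0,0,0.015,0,0,0,255],[0,0,0.006,0,0,0,255],[0,0,0.003,0,0,0,255],[0,0,0.002,0,0,0,255],[0,0,0,0,0,0,255],[0,0,0,0,0,0,255]]]'

```text
clock: 33.5
tcp_pos: [0.6543, -0.2389, 0.0189]
orientation: [0.0, 0.995, 0.099, 0.0]
wrist_force: [-0.1, -0.1, -2.5]
finger_gap: 0.056
grip_force: 75.0
```

jog_arm --increments '[[[0,0,0.003,0,0,0,255],[0,0,0.002,0,0,0,255],[0,0,0.002,0,0,0,255],[0,0,0.002,0,0,0,255],[0,0,0,0,0,0,255]]]'

```text
clock: 34.0
tcp_pos: [0.654, -0.2388, 0.0161]
orientation: [-0.0, 0.995, 0.099, -0.0]
wrist_force: [0.3, -0.2, -2.9]
finger_gap: 0.0558
grip_force: 75.0
```

jog_arm --increments '[[[0,0,0.002,0,0,0,255],[0,0,0,0,0,0,255],[0,0,0,0,0,0,255]]]'

```text
clock: 34.3
tcp_pos: [0.6542, -0.2388, 0.0159]
orientation: [0.0, 0.995, 0.099, 0.0]
wrist_force: [-0.9, -0.2, -2.6]
finger_gap: 0.0559
grip_force: 75.3
```

jog_arm --increments '[[[0,0,0.002,0,0,0,255],[0,0,0,0,0,0,255],[0,0,0.001,0,0,0,255],[0,0,0,0,0,0,255]]]'

```text
clock: 34.7
tcp_pos: [0.6542, -0.2388, 0.0158]
orientation: [0.0, 0.995, 0.099, 0.0]
wrist_force: [-2.6, 1.6, 5.8]
finger_gap: 0.0557
grip_force: 75.6
```

Contact at the floor. I release, rise and back off toward the robot.

jog_arm --increments '[[[0,0,0,0,0,0,70],[0,0,0,0,0,0,50],[0,0,0,0,0,0,20],[0,0,0,0,0,0,0],[0,0,0,0,0,0,0],[0,0,0,0,0,0,0],[0,0,-0.04,0,0,0,0],[0,0,-0.1,0,0,0,0],[0,0,-0.12,0,0,0,0],[0,0,-0.12,0,0,0,0],[0,0,-0.12,0,0,0,0],[0,0,-0.12,0,0,0,0],[0,0,-0.12,0,0,0,0],[-0.1,0.06,-0.06,0,0,0,0],[-0.12,0.08,0,0,0,0,0],[-0.12,0.08,0,0,0,0,0],[-0.12,0.08,0,0,0,0,0],[-0.1,0.06,0,0,0,0,0],[0,0,0,0,0,0,0],[0,0,0,0,0,0,0]]]'

```text
clock: 36.7
tcp_pos: [0.5344, -0.3551, 0.216]
orientation: [0.0, 0.995, 0.098, 0.001]
wrist_force: [-0.0, -0.8, 0.8]
finger_gap: 0.0856
grip_force: 0.0
```

Run:
```python
from h import *
c=cam('wrist'); save(c,'w10.png'); s=cam('scene')
for t in ['nozzle','nut','block','flange']:
    for n,k in (('wrist',c),('scene',s)):
        for d in spotter.landmark_of(t,n)[:2]: print(n,t,round(d['conf'],2),atz(k,d['uv'],.008))
```

```text
wrist nozzle 0.6 [ 0.3978 -0.2565  0.008 ]
wrist nozzle 0.38 [ 0.6779 -0.3887  0.008 ]
scene nozzle 0.68 [ 0.3871 -0.5263  0.008 ]
scene nozzle 0.61 [ 0.3893 -0.2583  0.008 ]
wrist nut 0.59 [ 0.5175 -0.2499  0.008 ]
scene nut 0.77 [ 0.5159 -0.2538  0.008 ]
wrist block 0.83 [ 0.5595 -0.3874  0.008 ]
wrist flange 0.69 [ 0.6544 -0.2412  0.008 ]
scene flange 0.63 [ 0.6505 -0.2376  0.008 ]
```

View pics/w10.png

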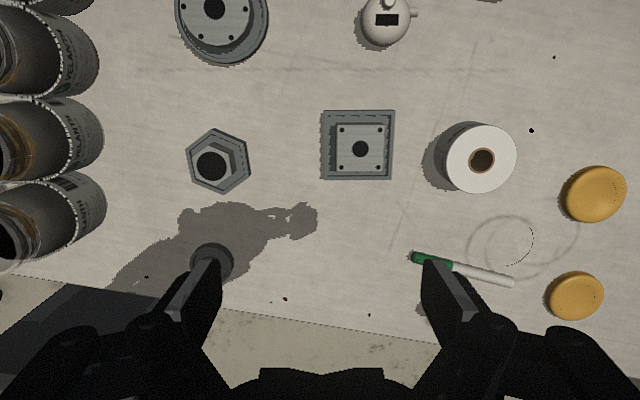

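The picture shows the flange (220,20), nut (215,160) and block (358,145) seated in their nests. A finger partly hides the nozzle nest at (212,262), where the nozzle still measures in place, and the roll and counter are unmoved. I hand in.

```bash
python3 -c "
from h import *
print(ticket.hand_in())"
```

```text
the job is handed in; nothing more can be done
None
```

All four parts are set down in their own nests and released, the label roll and tally counter were not touched, and the job is handed in; no verdict came back.

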